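# Seat the keyed spindle in the drive unit

### The job

Get the small classroom drive unit ready: take the loose cover bar off its hub and lay it flat, lengthwise, in the empty cork-lined compartment of the tray. Then take the spindle from its wooden stand, push it upright into the hub, turning it until its key slips into the keyway, and push it fully home against the spring so that its collar sits on the hub. Finish still gripping the spindle and holding it down there (the spring lifts it if you let go), without dropping the bar or the spindle and without disturbing anything else on the bench.

Things in the scene. Friction and masses are not known exactly. Their poses are not given: they have to be found in the camera images.
- drive: Grey drive unit fixed to the bench: housing 150 (x) x 116 (y) x 45 mm high, on it a round aluminium hub, 72 mm across, its flat face 78 mm above the bench, with two pulley flanges 98 mm across below the face. Origin on the hub's axis at bench level. z up; the keyway points along its +x.
- hub_mouth (a point): Centre of the hub's bore at its face, 78 mm above the bench, same axes as the drive. The bore is 26.6 mm across; one keyway 10.6 mm wide runs down its wall on the +x side, out to 20.5 mm from the axis, as deep as the bore (over 60 mm). A spring plunger stands in the bore.
- plunger (a joint): How far the brass spring plunger in the hub's bore is pushed down (m): 0 when free, its top then 30 mm below the hub's face; 0.012 with the spindle fully home. It pushes up with 4 N at the start, 10 N at 0.012.
- bar: Steel cover bar, loose, 120 g, lying across the hub at the start: flat bar 125 (x) x 26 (y) x 6 mm with an upright square lug in the middle, 16 x 16 mm, from 6 to 46 mm above the bar's underside, to grip it by; the lug's faces are square to the bar's x and y. Origin at the centre of its underside; x along its length.
- tray: White tray fixed to the bench, 160 (x) x 145 (y) x 18 mm high, walls and floor 4 mm, dividers 12 mm high along x making three compartments, each 152 mm long (x) and 43 mm wide, centred 46.5 mm apart. Two hold a brush and a spatula; the third is empty but for the cork pad. Origin at the centre of the underside.
- pad: Cork pad 140 (x) x 34 (y) x 2 mm, fixed to the floor of the empty compartment, at its centre; its top is 6 mm above the bench. x along the compartment. Origin at the centre of its underside, 4 mm above the bench.
- stand: Wooden block fixed to the bench, 90 x 90 x 60 mm high, with a square pit 42 mm wide in its top in which the spindle hangs by its collar. Origin at the centre of the underside.
- spindle: Steel spindle, loose, about 250 g, upright. Origin on its axis at the underside of its collar; z up. The collar is 54 mm across and 8 mm thick, with a tab 8 mm wide sticking out at +x to 37 mm from the axis. Above it a square head 24 x 24 mm, faces square to x and y, from 8 to 60 mm above the origin, to grip it by. The shaft below is 24 mm across.
- spindle_tip (a point): Centre of the spindle's chamfered lower end, 42 mm below the collar; axes as the spindle. On the shaft's +x side, directly under the tab, is the key: 8 mm wide, out to 19 mm from the axis, from the collar down to 28 mm below it. So the last 14 mm of shaft are plain and enter the bore at any turn; then the key's end stops on the hub's face unless it meets the keyway.
- brush: Flat brush 127 mm long lying in one tray compartment; leave it. Origin near the middle of its underside.
- spatula: Steel spatula 130 mm long lying in another compartment; leave it. Origin near the middle of its underside.
- beaker: Glass beaker, 68 mm across, 85 mm high; leave it. Origin at the centre of its base.
- reagent: Amber bottle, 54 mm across, 100 mm high; leave it. Origin at the centre of its base.
- jar: Glass jar with black lid, 60 mm across, 70 mm high; leave it. Origin at the centre of its base.
- crucible: White bowl, 44 mm across, 34 mm high; leave it. Origin at the centre of its base.
- stopper: Rubber stopper, 34 mm across, 30 mm high; leave it. Origin at the centre of its underside.
- carton: Small cardboard carton 55 x 38 x 18 mm; leave it. Origin at the centre of its underside.
There are look-alikes about, which are no part of the job. Leave any orange look-alike of the bar alone.

How it is judged:
By the outcome, as a careful person would: the job done as asked, in the order asked, and still so for the second after the job is handed in, while the arm keeps its last pose, push and grip.
It also fails if it takes over 58 s, if anything falls off the work surface, if the arm or the gripper's body presses on something with over 40 N, if the wrist force passes 120 N, or if a joint passes its speed limit or range.

### The arm

A 6-joint arm with a two-finger parallel gripper is mounted at the origin on the work surface. World frame = base frame: x ahead of the robot, y to its left, z up, the work surface at z = 0. Lengths are in mm, angles in degrees, forces in N, time in s.
With the tool pointing down it reaches from about 350 to 875 mm from the base axis. Payload 4.2 kg.
Tool frame: the origin (TCP) lies at the very end of the fingers, on their centre line; the grasp point (between the pads) lies behind it (tcp_to_grasp is the y of the grasp point in the tool frame, in mm); y points along the fingers, z is the direction in which the jaws open and shut, and the axes are right-handed (so a half turn about y gives the same grasp; the last joint's range is limited). The gripper opens to 85 mm and grips with 20 to 120 N. Pads are 22 mm wide; open, the fingers measure 114 mm over their backs; the gripper's body (76 mm by 85 mm) begins 54 mm behind the grasp point. The pads swing forward as they close: fully open they stand 13 mm farther back than shut.
Start: joints at [79.332, 22.042, 0.453, 0, -68.411, -14.817], TCP at [268.89, 564.179, 231.312] pointing down, gripper open.
Joint ranges: [-179.83, 179.83], [-69.29, 118.12], [-61.27, 80.66], [-181.25, 117.63], [-171.15, -9.14], [-177.46, 177.46]. Speed limits (degrees/s): [159.86, 159.86, 180, 180, 180, 180].

### API

Orientations are given as [roll, pitch, yaw] about the fixed x, y, z axes, in that order (R = Rz(yaw) Ry(pitch) Rx(roll)).
In Python, from rig import observe, get_image, get_calibration, finish_job, boxes_of, mark_of, tcp_to_grasp gives the robot as it stands. The module is installed in compiled form; this text tells all that it offers.
- The arm moves only by the shell command python3 -m handwheel 'ROWS' [FORCE]. ROWS is a JSON object of lists of equal length, an entry for each row: "offset": the shift along the tool's x, y, z in mm, a list of three; "dr": the turn, a rotation vector about the tool's x, y, z in degrees, a list of three; "fingers": the gripper command: -1 is shut, 1 is fully open, values between are in proportion. In form: {"offset": [[tx, ty, tz], ...], "dr": [[rx, ry, rz], ...], "fingers": [fingers, ...]}. A call has 1 to 8 rows; each row shifts and turns the commanded pose from where the row before left it, along the tool's axes as they then stand; what a row does not reach is not made up. A row lasts 1/10 s, in which the tool goes at most 50 mm and 8.59 degrees, less where a joint would pass 70% of its speed; a pose out of reach is approached as far as the arm can. A call is refused whole if a number of a shift passes 50 or a number of a turn 8.59, either way. A call with a gripper value outside its range is refused whole. The fingers move at their own pace and stop on an object; FORCE is the grip in N (left out, the last holds). Time passes only in rows, so rows that do not move let the fingers close. It gives the time, the measured TCP pose, the force and the opening at its end, in the units of the state.
- observe(): the state, without advancing time (a new reading comes with each control period).
- get_image(name): name is "side" or "top"; returns (picture, depth): 384x512x3 uint8, red, green, blue; 384x512 float32, mm along the optical axis (not along the pixel's ray), 0 where there is no reading.
- get_calibration(name): a dict with "vfov" (degrees; the focal length in pixels is half the picture's height over the tangent of half this angle, whatever the lens; pixels are square), "cx", "cy" (the principal point, pixels), "cam_to_world" (4x4, takes a point from camera to world coordinates). Camera axes: x right, y down, z forward; pixel columns grow to the right and rows downward; lengths in mm; the calibration is good to about 2 mm. A picture is of the moment at which its call begins. get_calibration takes no time and is no camera call.
- finish_job(): hands the job in, once; it reports no verdict.
Trained networks look in the newest picture that a camera, given by its name, has taken for a name from the list of things; names that differ only in an ending like _2 or _b are one class to them, and where a whole thing is asked for, a point or a joint stands for the part that bears it (a point fixed in the world has none). Each returns a list of dicts, best first, with "p" (0 to 1); they miss things now and then, are a little off and sometimes report something else, mostly with a low value. They report only what shows in the picture. A call takes as long as a camera call. They do not tell look-alikes from the thing itself.
- boxes_of(camera, query): "box" ([left, top, right, bottom] in pixels, round what is visible of it).
- mark_of(camera, query): "uv" ([column, row] in pixels: a listed point, or the origin of a listed thing).
The state is a dict: "t": time; "joints": joint angles; "joint_vel": joint speeds; "joint_efforts": joint torques, N m; "ee_pos": TCP position; "orientation": TCP orientation; "contact_force": force on the tool from outside, world axes, zero at the start; "wrist_torque": the same for the moment, N m; "width": finger opening in mm.
Only numpy, scipy, OpenCV 4.12 (cv2) and the standard library are available. Lean on these libraries where they do the work, as an engineer would, in place of code of your own. Each camera call takes 0.05 s, during which the arm holds its last target.

## Working session

There is one attempt and no reset: what is moved stays moved. The work goes in short steps, Python scripts to look and compute and a shell command to move; the robot and the scene stay as the last step left them, time stands still between calls to the robot, and variables do not carry over. Pictures are saved under pics/ and viewed, and the job is handed in when it is done.

```bash
mkdir -p pics; python3 - <<'E'
from rig import *
import cv2
print(observe()); print(tcp_to_grasp)
for n in ("top","side"):
    im,d=get_image(n); cv2.imwrite(f"pics/{n}0.png",cv2.cvtColor(im,cv2.COLOR_RGB2BGR)); 
    import numpy as np; np.save(f"pics/{n}0.npy",d)
    print(n,get_calibration(n))
    for q in ("drive","bar","tray","pad","stand","spindle"):
        print(q,[(np.round(m["uv"],1).tolist(),round(m["p"],2)) for m in mark_of(n,q)][:4])
print(observe()["t"])
E
```

```text
{'t': 0.0, 'joints': array([ 7.93306001e+01,  2.20905189e+01,  3.77931695e-01, -2.94153773e-02,
       -6.84105331e+01, -1.48167739e+01]), 'joint_vel': array([-0.00106501,  0.05519171, -0.00864007,  0.05012042, -0.01010441,
        0.00175516]), 'joint_efforts': array([-6.90400229e-04, -3.92287910e+01,  1.88408464e+01,  4.18634221e+00,
       -4.63429664e-03,  9.51641965e-07]), 'ee_pos': array([268.65782735, 563.65097689, 230.21041052]), 'orientation': array([-8.98739825e+01,  5.06635402e-03,  1.54502979e+02]), 'contact_force': array([ 0.19866748,  0.38880115, -0.22185041]), 'wrist_torque': array([ 0.03141004,  0.0347691 , -0.04979944]), 'width': 85.32985885407976}
-18.700000000000003
top {'vfov': 48.94490394398551, 'cx': 254.58492706819726, 'cy': 191.9645738605789, 'cam_to_world': array([[ 1.44969309e-02, -9.94338266e-01,  1.05267527e-01,
         4.99243513e+02],
       [-9.99824364e-01, -1.56659479e-02, -1.02868073e-02,
        -1.00291827e+02],
       [ 1.18776818e-02, -1.05099911e-01, -9.94390733e-01,
         1.12635823e+03],
       [ 0.00000000e+00,  0.00000000e+00,  0.0000000
[... 335 characters left out ...]
723454927916, 'cy': 186.8878230620429, 'cam_to_world': array([[ 8.76224753e-01, -2.36363266e-01,  4.19955460e-01,
         1.79892048e+02],
       [-4.81877652e-01, -4.20868229e-01,  7.68546591e-01,
        -8.51437650e+02],
       [-4.91027198e-03, -8.75786698e-01, -4.82673335e-01,
         5.57481801e+02],
       [ 0.00000000e+00,  0.00000000e+00,  0.00000000e+00,
         1.00000000e+00]])}
drive [([216.8, 197.0], 0.72), ([185.8, 165.6], 0.68)]
bar [([217.2, 176.1], 0.88), ([269.6, 228.1], 0.63), ([184.8, 157.2], 0.21)]
tray [([186.1, 168.8], 0.62)]
pad [([187.6, 166.0], 0.5), ([191.0, 161.3], 0.4)]
stand [([253.9, 267.7], 0.65), ([308.6, 205.2], 0.28)]
spindle [([257.2, 244.1], 0.7)]
0.7
```

View images.

```bash
python3 - <<'E'
import cv2
a=cv2.imread("pics/top0.png"); cv2.imwrite("pics/top0b.png",cv2.resize(a[100:340,40:440],(800,480),interpolation=cv2.INTER_CUBIC))
a=cv2.imread("pics/side0.png"); cv2.imwrite("pics/side0b.png",cv2.resize(a[80:360,110:430],(680,595),interpolation=cv2.INTER_CUBIC))
E
```

```text
(no output)
```

View pics/top0b.png

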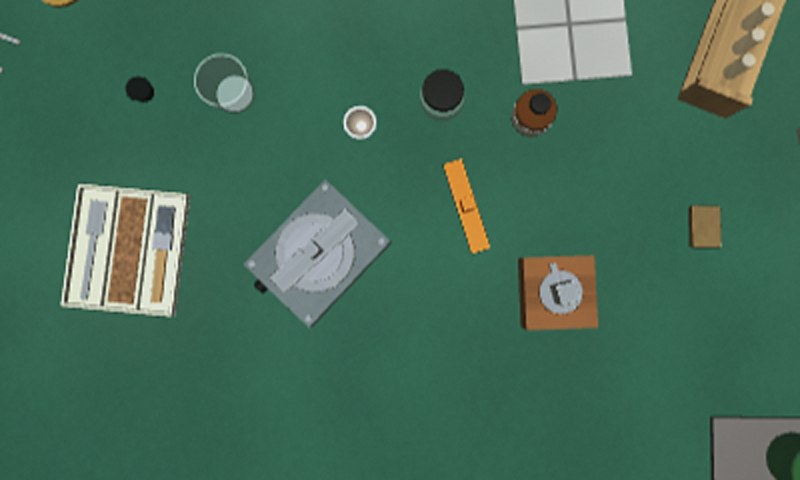

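View pics/side0b.png

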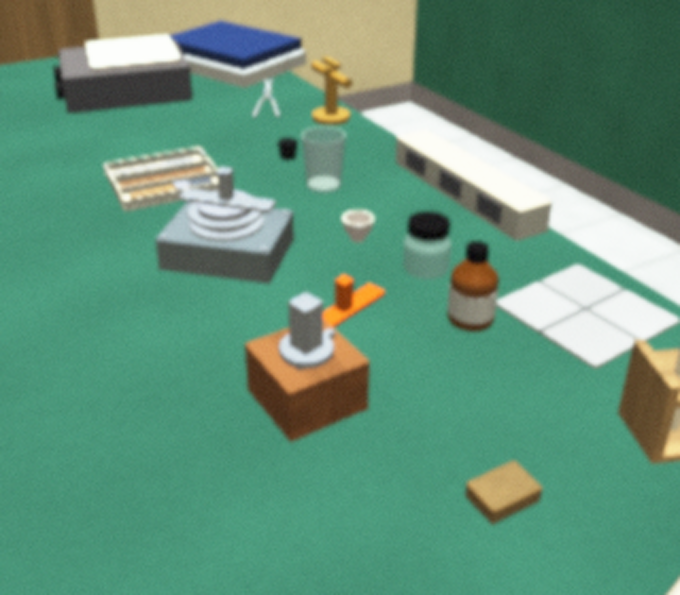

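```bash
cat > h.py <<'E'
from rig import *
import numpy as np, cv2
def cloud(n,d):
    c=get_calibration(n); f=192/np.tan(np.radians(c["vfov"]/2))
    v,u=np.mgrid[0:384,0:512]
    P=np.stack([(u-c["cx"])/f*d,(v-c["cy"])/f*d,d,np.ones_like(d)],-1)@c["cam_to_world"].T
    return P[...,:3]
def proj(n,p):
    c=get_calibration(n); f=192/np.tan(np.radians(c["vfov"]/2))
    q=np.linalg.inv(c["cam_to_world"])@np.append(p,1); return q[0]/q[2]*f+c["cx"],q[1]/q[2]*f+c["cy"]
def pix(n,u,v,z):
    c=get_calibration(n); f=192/np.tan(np.radians(c["vfov"]/2)); T=c["cam_to_world"]
    r=T[:3,:3]@np.array([(u-c["cx"])/f,(v-c["cy"])/f,1]); o=T[:3,3]
    return o+r*(z-o[2])/r[2]
def rect(P):
    r=cv2.minAreaRect(P[:,:2].astype(np.float32)); return np.round(r[0],1),np.round(r[1],1),round(r[2],1)
E
python3 - <<'E'
from h import *
for n in("top","side"):
    d=np.load(f"pics/{n}0.npy"); P=cloud(n,d); z=P[...,2]
    print(n)
    C={"drive":proj(n,[0,0,0])}
    u0,v0=(199,224) if n=="top" else (217,190)
    def reg(uv,r,lo,hi):
        m=np.zeros(z.shape,bool); m[uv[1]-r:uv[1]+r,uv[0]-r:uv[0]+r]=1
        return P[m&(z>lo)&(z<hi)&(d>0)]
    bar=(199,224) if n=="top" else (215,180); sp=(320,246) if n=="top" else (254,236)
    for nm,uv,r,lo,hi in [("table",(250,270) if n=="top" else (200,300),10,-20,20),("lug",bar,30,110,140),("bartop",bar,40,80.5,90),("face",bar,40,74,81),("house",bar,45,40,50),("head",sp,25,110,130),("collar",sp,25,63,74),("stand",sp,30,55,63)]:
        Q=reg(uv,r,lo,hi)
        if len(Q)>3: print(nm,len(Q),"med",np.round(np.median(Q,0),1),rect(Q))
# tray
    
E
python3 - <<'E'
from h import *
import sys
d=np.load("pics/top0.npy");P=cloud("top",d)
np.set_printoptions(linewidth=250,suppress=True)
print(P[214:236:2,180:220:2,2].round().astype(int))
print(P[234:260:2,304:336:2,2].round().astype(int))
E
```

```text
top
table 398 med [ 413.9 -100.6    0.6] (array([ 413. , -101.5]), array([49.8, 50.3]), 0.9)
lug 54 med [526.9  29.2 123.8] (array([527.2,  29.7]), array([16. , 15.7]), 42.5)
bartop 519 med [523.4  25.   84.1] (array([526.3,  28.7]), array([ 63.3, 125.3]), 39.0)
face 349 med [525.5  31.2  78.2] (array([527.7,  24.9]), array([72.6, 90.6]), 10.8)
house 1319 med [522.5  28.5  45.5] (array([525.1,  31.8]), array([116.1, 150.4]), 47.7)
head 111 med [ 479.7 -274.9  120.5] (array([ 480.5, -276.1]), array([23.5, 24. ]), 17.6)
collar 358 med [ 483.4 -270.6   67.7] (array([ 479.9, -276.6]), array([88.8, 89.3]), 2.9)
stand 796 med [ 476.2 -277.4   60.6] (array([ 479.8, -277.2]), array([89.9, 91.2]), 2.8)
side
table 400 med [ 3.416e+02 -3.072e+02 -1.000e-01] (array([ 341.5, -305.5]), array([55.9, 38.3]), 67.8)
lug 49 med [524.6  27.9 119.2] (array([527.3,  31. ]), array([20.4, 15.3]), 41.2)
bartop 243 med [527.6  25.9  83.7] (array([611.4, 111.6]), array([263.9, 125.7]), 43.1)
face 165 med [515.6  18.2  77.8] (array([621.9,  70.6]), array([280.1, 116.8]), 24.7)
house 657 med [516.2   5.7  44.9] 
[... 1835 characters left out ...]
 120  121  121   70   69   61   62]
 [  59   61   56   68   69   68   90  118  118  121  119  118  120   68   64   61]
 [  62   60   61   71   65   71   77  113  123  120  121  120  119   67   58   61]
 [  60   60   58   71   68   71   68  103  119  124  122  121  121   69   61   61]
 [  65   61   57   61   71   65   69   98  120  120  119  120   65   60   62   60]
 [  62   59   62   60   70   66   66   69   70   71   68   67   67   59   61   58]
 [  62   61   60   61   53   69   72   68   71   72   68   68   60   64   58   62]
 [  65   63   64   62   63   64   58   64   67   60   63   60   60   62   60   63]
 [  59   64   62   61   59   59   60   61   66   61   61   61   66   58   57   62]]
```

```bash
python3 - <<'E'
from h import *
def pca(Q):
    c=Q[:,:2].mean(0); w,V=np.linalg.eigh(np.cov((Q[:,:2]-c).T)); return c.round(1), round(np.degrees(np.arctan2(V[1,1],V[0,1])),1), np.sqrt(w*12).round(1)
d=np.load("pics/top0.npy");P=cloud("top",d);im=cv2.imread("pics/top0.png")
z=P[...,2]
L=np.array([527,29.7])
zs=cv2.medianBlur(z.astype(np.float32),3)
# bar: pts near line, iter
R=P[...,:2]-L; a=np.radians(132.5); t=R@[np.cos(a),np.sin(a)]; s=R@[-np.sin(a),np.cos(a)]
m=(abs(s)<18)&(abs(t)<70)&(zs>81.3)&(zs<95)
print("bar",m.sum(),pca(P[m]),rect(P[m]))
hsv=cv2.cvtColor(im,cv2.COLOR_BGR2HSV)
vv,uu=np.mgrid[0:384,0:512]
m=(uu>85)&(uu<118)&(vv>185)&(vv<260)&(hsv[...,1]>90)&(hsv[...,0]<22)
n,l,st,ce=cv2.connectedComponentsWithStats(m.astype(np.uint8)); k=1+np.argmax(st[1:,4]); m=l==k
Q=np.array([pix("top",u,v,6) for v,u in zip(*np.nonzero(m))])
print("pad",st[k],pca(Q),rect(Q), "z",np.median(z[m]))
# tray outer
m=(uu>60)&(uu<145)&(vv>180)&(vv<270)&~((hsv[...,0]>60)&(hsv[...,0]<95)&(hsv[...,1]>70))
m=cv2.morphologyEx(m.astype(np.uint8),cv2.MORPH_OPEN,np.ones((3,3)))>0
Q=np.array([pix("top",u,v,18) for v,u in zip(*np.nonzero(m))]);print("tray",rect(Q))
# per-face head: use pixels
m=(uu>300)&(uu<340)&(vv>228)&(vv<265)&(z>112)&(z<130); print("head",pca(P[m]),rect(P[m]))
m=(uu>300)&(uu<340)&(vv>225)&(vv<265)&(zs>65)&(zs<74); print("collar",rect(P[m]))
o=observe(); print(o["ee_pos"],o["orientation"],o["t"])
big=cv2.resize(im[225:265,300:340],(600,600),interpolation=cv2.INTER_CUBIC); cv2.imwrite("pics/sp.png",big)
cv2.imwrite("pics/bar.png",cv2.resize(im[185:265,160:240],(600,600),interpolation=cv2.INTER_CUBIC))
E
```

```text
bar 473 (array([526.5,  29.5]), np.float64(133.8), array([ 26.1, 131.8])) (array([526.8,  30. ]), array([ 25.8, 124.7]), 43.7)
pad [ 94 199  19  53 658] (array([524.5, 286.1]), np.float64(175.3), array([ 33.2, 136.9])) (array([525.1, 285.9]), array([ 33.2, 136.7]), 85.4) z 6.015360875613169Traceback (most recent call last):
  File "<stdin>", line 21, in <module>
  File "h.py", line 12, in pix
    c=get_calibration(n); f=192/np.tan(np.radians(c["vfov"]/2)); T=c["cam_to_world"]
ValueError: time passes only in moves, steps and waits
```

```bash
sed -i 's/^import numpy as np, cv2/import numpy as np, cv2, functools\nget_calibration=functools.lru_cache(get_calibration)/' h.py; python3 - <<'E'
from h import *
d=np.load("pics/top0.npy");P=cloud("top",d);im=cv2.imread("pics/top0.png")
z=P[...,2];zs=cv2.medianBlur(z.astype(np.float32),3)
hsv=cv2.cvtColor(im,cv2.COLOR_BGR2HSV)
vv,uu=np.mgrid[0:384,0:512]
m=(uu>60)&(uu<145)&(vv>180)&(vv<270)&~((hsv[...,0]>60)&(hsv[...,0]<95)&(hsv[...,1]>70))
m=cv2.morphologyEx(m.astype(np.uint8),cv2.MORPH_OPEN,np.ones((3,3)))>0
Q=np.array([pix("top",u,v,18) for v,u in zip(*np.nonzero(m))]);print("tray",rect(Q))
m=(uu>300)&(uu<340)&(vv>228)&(vv<265)&(z>112)&(z<130); print("head",rect(P[m]))
m=(uu>300)&(uu<340)&(vv>225)&(vv<265)&(zs>65)&(zs<74); print("collar",rect(P[m]))
o=observe(); print(o["ee_pos"],o["orientation"],o["t"])
cv2.imwrite("pics/sp.png",cv2.resize(im[225:265,300:340],(500,500),interpolation=cv2.INTER_CUBIC))
cv2.imwrite("pics/bar.png",cv2.resize(im[185:265,160:240],(500,500),interpolation=cv2.INTER_CUBIC))
E
```

```text
tray (array([525.1, 283.9]), array([149.8, 161.9]), 85.4)
head (array([ 480.5, -276.1]), array([23.5, 24. ]), 17.6)
collar (array([ 501.6, -205.2]), array([201.8,  57.5]), 75.4)
[268.8674564  564.19114375 231.33711435] [-9.00032941e+01 -2.49956385e-03  1.54516384e+02] 0.7
```

View pics/bar.png

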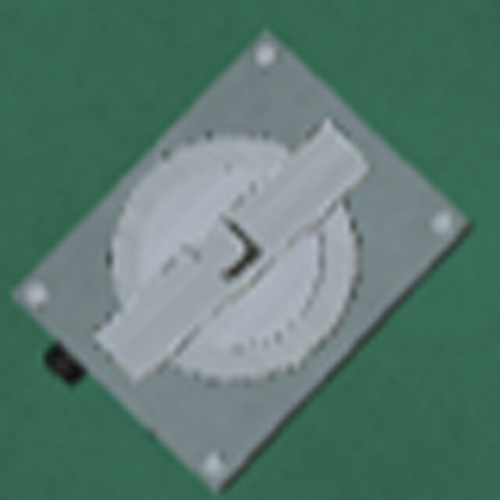

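View pics/sp.png

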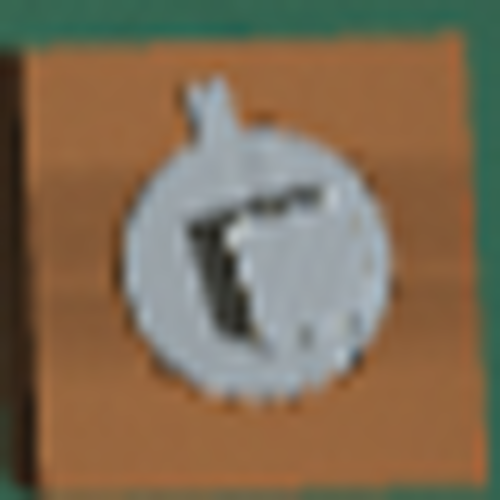

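```bash
cat >> h.py <<'E'
from scipy.spatial.transform import Rotation as Ro
def plan(pos,yaw,n,f=None,start=None):
    o=observe(); p=np.array(o["ee_pos"]); 
    R=Ro.from_euler("xyz",o["orientation"],degrees=True); T=Ro.from_euler("xyz",[-90,0,yaw],degrees=True)
    if start is not None: p=np.array(start[:3],float); R=Ro.from_euler("xyz",[-90,0,start[3]],degrees=True)
    rv=(R.inv()*T).as_rotvec(degrees=True)
    off=[];cur=R
    st=(np.array(pos)-p)/n
    for i in range(n):
        off.append(cur.inv().apply(st).round(1).tolist()); cur=cur*Ro.from_rotvec(rv/n,degrees=True)
    print("t",o["t"],"now",p.round(1),np.round(o["orientation"],2),"w",round(o["width"],1),"F",np.round(o["contact_force"],1))
    print("offset",off); print("dr",(rv/n).round(2).tolist(),"x",n)
E
python3 -c "
from h import *
plan([526.8,29.8,170],43.7,14)"
```

```text
t 0.7 now [268.9 564.2 231.3] [-90.    -0.   154.52] w 85.4 F [-0.8  0.  -0.5]
offset [[-33.1, 4.4, 26.5], [-36.4, 4.4, 21.7], [-39.0, 4.4, 16.5], [-40.9, 4.4, 11.0], [-42.1, 4.4, 5.2], [-42.4, 4.4, -0.6], [-41.9, 4.4, -6.4], [-40.6, 4.4, -12.1], [-38.5, 4.4, -17.6], [-35.8, 4.4, -22.8], [-32.3, 4.4, -27.5], [-28.2, 4.4, -31.7], [-23.6, 4.4, -35.2], [-18.5, 4.4, -38.1]]
dr [-0.0, 7.92, 0.0] x 14
```

```bash
python3 -m handwheel '{"offset":[[-33.1,4.4,26.5],[-36.4,4.4,21.7],[-39,4.4,16.5],[-40.9,4.4,11],[-42.1,4.4,5.2],[-42.4,4.4,-0.6],[-41.9,4.4,-6.4]],"dr":[[0,7.92,0],[0,7.92,0],[0,7.92,0],[0,7.92,0],[0,7.92,0],[0,7.92,0],[0,7.92,0]],"fingers":[0,0,0,0,0,0,0]}' && python3 -m handwheel '{"offset":[[-40.6,4.4,-12.1],[-38.5,4.4,-17.6],[-35.8,4.4,-22.8],[-32.3,4.4,-27.5],[-28.2,4.4,-31.7],[-23.6,4.4,-35.2],[-18.5,4.4,-38.1],[0,0,0]],"dr":[[0,7.92,0],[0,7.92,0],[0,7.92,0],[0,7.92,0],[0,7.92,0],[0,7.92,0],[0,7.92,0],[0,0,0]],"fingers":[0,0,0,0,0,0,0,0]}'; python3 -c "
from h import *
plan([526.8,29.8,130],43.7,2)"
```

```text
t: 1.4
ee_pos: [398.3, 295.4, 200.7]
orientation: [-90.0, -0.0, 98.8]
contact_force: [0.8, -0.8, -0.9]
width: 42.6
t: 2.2
ee_pos: [527.5, 25.8, 169.0]
orientation: [-90.0, 0.1, 43.2]
contact_force: [-0.7, 0.1, -0.3]
width: 42.4
t 2.2 now [527.5  25.8 169. ] [-9.000e+01  7.000e-02  4.318e+01] w 42.4 F [-0.7  0.1 -0.3]
offset [[1.1, 19.5, 1.7], [1.1, 19.5, 1.7]]
dr [0.0, -0.26, -0.04] x 2
```

```bash
python3 -m handwheel '{"offset":[[0,0,0],[0,0,0]],"dr":[[0,0,0],[0,0,0]],"fingers":[0,0]}'; python3 - <<'E'
from h import *
plan([526.8,29.8,89],43.7,4)
for n in("top","side"):
    im,d=get_image(n); cv2.imwrite(f"pics/{n}1.png",cv2.cvtColor(im,cv2.COLOR_RGB2BGR)[130:290,130:290].repeat(3,0).repeat(3,1))
E
```

```text
t: 2.4
ee_pos: [526.3, 30.0, 169.9]
orientation: [-90.0, -0.0, 43.7]
contact_force: [-0.2, -0.3, -0.4]
width: 42.8
t 2.4 now [526.3  30.  169.9] [-9.00e+01 -2.00e-02  4.37e+01] w 42.8 F [-0.2 -0.3 -0.4]
offset [[0.0, 20.2, -0.1], [0.0, 20.2, -0.1], [0.0, 20.2, -0.1], [0.0, 20.2, -0.1]]
dr [0.0, -0.0, 0.0] x 4
```

View pics/side1.png

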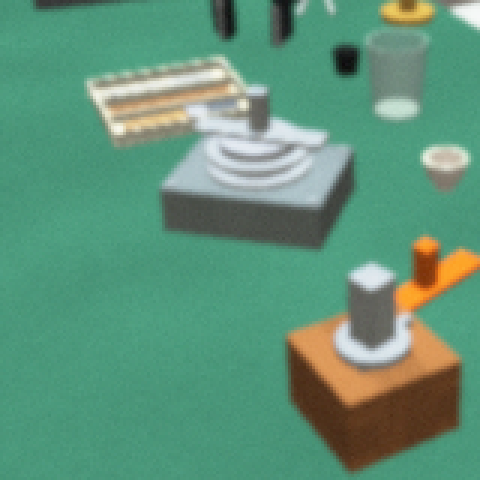

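Crop shows the steel lug at side px (216,159) with the open fingers directly above it; orange bar is separate at (272,215). Descending.

```bash
python3 -m handwheel '{"offset":[[0,25,0],[0,25,0],[0,18,0],[0,13,0],[0,0,0],[0,0,0]],"dr":[[0,0,0],[0,0,0],[0,0,0],[0,0,0],[0,0,0],[0,0,0]],"fingers":[0,0,0,0,0,0]}' && python3 -m handwheel '{"offset":[[0,0,0],[0,0,0],[0,0,0],[0,0,0],[0,0,0]],"dr":[[0,0,0],[0,0,0],[0,0,0],[0,0,0],[0,0,0]],"fingers":[-1,-1,-1,-1,-1]}' 50
```

```text
t: 3.1
ee_pos: [526.7, 30.4, 89.2]
orientation: [-90.0, -0.0, 43.7]
contact_force: [0.9, 0.3, 0.5]
width: 42.8
t: 3.6
ee_pos: [527.2, 30.0, 89.9]
orientation: [-90.1, -0.1, 43.7]
contact_force: [-1.9, 2.5, 5.7]
width: 15.2
```

```bash
python3 -m handwheel '{"offset":[[0,-10,0],[0,-20,0],[0,-25,0],[0,-20,0],[0,0,0]],"dr":[[0,0,0],[0,0,0],[0,0,0],[0,0,0],[0,0,0]],"fingers":[-1,-1,-1,-1,-1]}'; python3 - <<'E'
from h import *
plan([525.1,285.9,90],85.4,8)
for n in("top","side"):
    im,d=get_image(n); np.save(f"pics/{n}2.npy",d);im=cv2.cvtColor(im,cv2.COLOR_RGB2BGR);cv2.imwrite(f"pics/{n}2.png",im); cv2.imwrite(f"pics/{n}2b.png",im[130:290,130:290].repeat(3,0).repeat(3,1))
E
```

```text
t: 4.1
ee_pos: [528.1, 29.8, 166.8]
orientation: [-90.2, -0.3, 43.6]
contact_force: [0.7, 0.5, -1.1]
width: 15.5
t 4.1 now [528.1  29.8 166.8] [-90.18  -0.31  43.65] w 15.5 F [ 0.7  0.5 -1.1]
offset [[21.8, 9.6, 23.5], [23.8, 9.6, 21.4], [25.7, 9.6, 19.1], [27.3, 9.6, 16.7], [28.7, 9.6, 14.1], [29.9, 9.6, 11.5], [30.8, 9.6, 8.7], [31.5, 9.6, 5.8]]
dr [0.04, -5.22, 0.03] x 8
```

View pics/side2b.png

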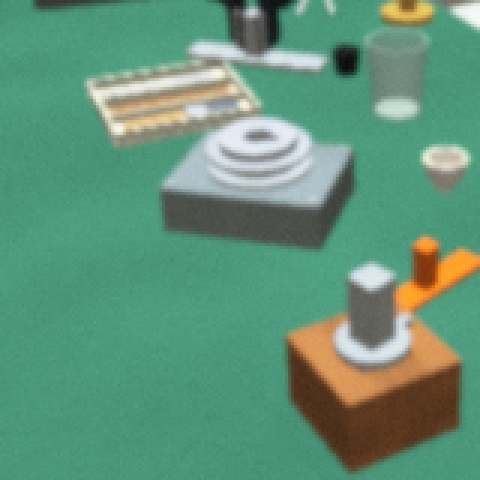

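View pics/top2b.png

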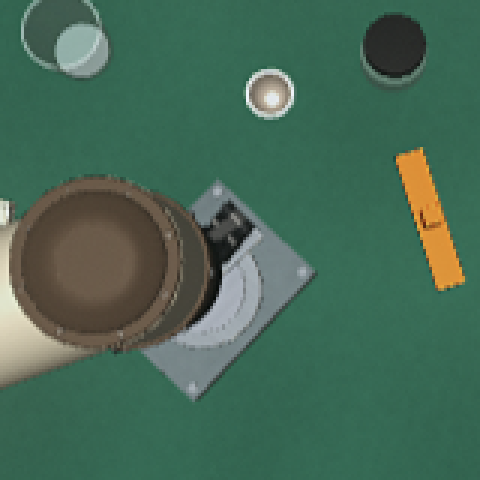

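```bash
python3 -m handwheel '{"offset":[[21.8,5,23.5],[23.8,5,21.4],[25.7,5,19.1],[27.3,5,16.7],[28.7,5,14.1],[29.9,5,11.5],[30.8,5,8.7],[31.5,5,5.8]],"dr":[[0,-5.22,0],[0,-5.22,0],[0,-5.22,0],[0,-5.22,0],[0,-5.22,0],[0,-5.22,0],[0,-5.22,0],[0,-5.22,0]],"fingers":[-1,-1,-1,-1,-1,-1,-1,-1]}' && python3 -m handwheel '{"offset":[[0,0,0],[0,0,0],[0,0,0]],"dr":[[0,0,0],[0,0,0],[0,0,0]],"fingers":[-1,-1,-1]}'; python3 - <<'E'
from h import *
plan([525.1,285.9,30],85.4,4)
for n in("top","side"):
    im,d=get_image(n); np.save(f"pics/{n}3.npy",d);im=cv2.cvtColor(im,cv2.COLOR_RGB2BGR);cv2.imwrite(f"pics/{n}3.png",im)
im=cv2.imread("pics/side3.png");cv2.imwrite("pics/side3b.png",im[90:230,120:280].repeat(4,0).repeat(4,1))
im=cv2.imread("pics/top3.png");cv2.imwrite("pics/top3b.png",im[180:270,60:250].repeat(4,0).repeat(4,1))
E
```

```text
t: 5.0
ee_pos: [522.1, 286.1, 121.5]
orientation: [-89.8, 0.2, 85.6]
contact_force: [0.7, 0.1, -2.3]
width: 15.5
t: 5.3
ee_pos: [522.6, 284.6, 122.7]
orientation: [-89.9, 0.1, 85.3]
contact_force: [-0.2, -0.1, -0.8]
width: 15.4
t 5.3 now [522.6 284.6 122.7] [-89.9    0.1   85.33] w 15.4 F [-0.2 -0.1 -0.8]
offset [[0.4, 23.2, -0.6], [0.4, 23.2, -0.6], [0.4, 23.2, -0.6], [0.4, 23.2, -0.6]]
dr [-0.03, -0.02, -0.03] x 4
```

View pics/side3b.png

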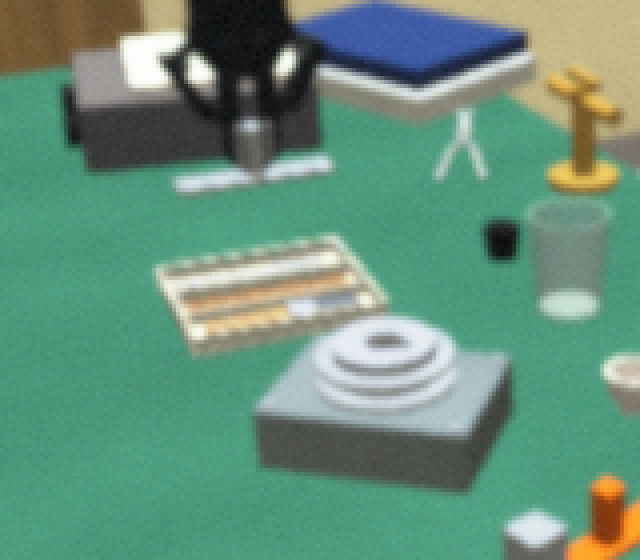

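View pics/top3b.png

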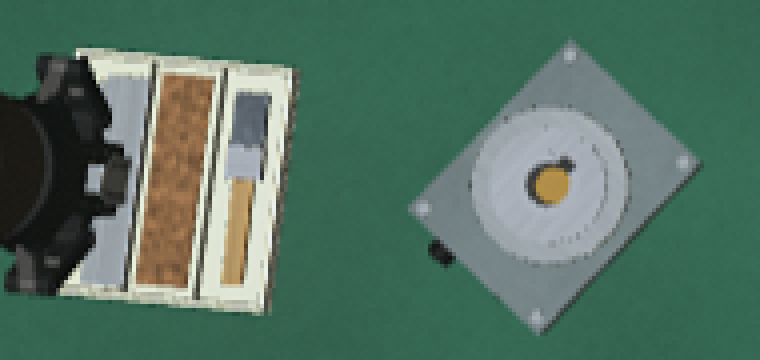

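```bash
python3 -m handwheel '{"offset":[[1.5,30,-2.4],[0,30,0],[0,20,0],[0,8,0],[0,4,0],[0,0,0],[0,0,0]],"dr":[[0,0,0],[0,0,0],[0,0,0],[0,0,0],[0,0,0],[0,0,0],[0,0,0]],"fingers":[-1,-1,-1,-1,-1,-1,-1]}'; python3 - <<'E'
from h import *
plan([525.1,285.9,17.3],85.4,4)
for n in("top","side"):
    im,d=get_image(n); np.save(f"pics/{n}4.npy",d);im=cv2.cvtColor(im,cv2.COLOR_RGB2BGR);cv2.imwrite(f"pics/{n}4.png",im)
im=cv2.imread("pics/side4.png");cv2.imwrite("pics/side4b.png",cv2.resize(im[120:200,130:240],(770,560),interpolation=cv2.INTER_CUBIC))
E
```

```text
t: 6.1
ee_pos: [526.5, 287.4, 33.0]
orientation: [-90.1, -0.1, 85.4]
contact_force: [0.2, -0.6, -1.6]
width: 15.3
t 6.1 now [526.5 287.4  33. ] [-90.1   -0.1   85.39] w 15.3 F [ 0.2 -0.6 -1.6]
offset [[-0.4, 3.9, 0.3], [-0.4, 3.9, 0.3], [-0.4, 3.9, 0.3], [-0.4, 3.9, 0.3]]
dr [0.03, -0.0, 0.02] x 4
```

View pics/side4b.png

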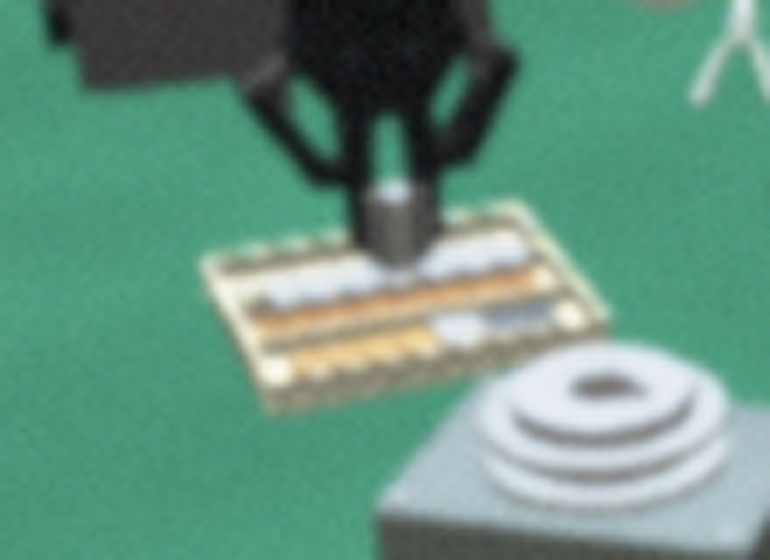

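```bash
python3 - <<'E'
from h import *
d=np.load("pics/side4.npy");P=cloud("side",d);im=cv2.imread("pics/side4.png")
m=(abs(P[...,0]-525)<75)&(abs(P[...,1]-286)<22)&(P[...,2]>22)&(P[...,2]<34)&(im.min(2)>110)
print(m.sum(),rect(P[m]),np.median(P[m],0))
hsv=cv2.cvtColor(cv2.imread("pics/side0.png"),cv2.COLOR_BGR2HSV)
d=np.load("pics/side0.npy");P=cloud("side",d)
m=(abs(P[...,0]-525)<75)&(abs(P[...,1]-286)<25)&(abs(P[...,2]-6)<6)&(hsv[...,1]>90)&(hsv[...,0]<22)
print(m.sum(),rect(P[m]),np.median(P[m],0))
E
```

```text
161 (array([526.8, 287.3]), array([ 32. , 124.5]), 85.6) [521.10394067 282.08021377  26.50827988]
65 (array([528.6, 298.6]), array([ 19. , 126.9]), 85.0) [527.38756158 297.8012747    5.76474107]
```

```bash
python3 -m handwheel '{"offset":[[-1.3,5,1],[0,4,0],[0,3,0],[0,1.5,0],[0,0,0]],"dr":[[0,0,0],[0,0,0],[0,0,0],[0,0,0],[0,0,0]],"fingers":[-1,-1,-1,-1,-1]}';python3 -m handwheel '{"offset":[[0,1,0],[0,0,0]],"dr":[[0,0,0],[0,0,0]],"fingers":[-1,-1]}'
```

```text
t: 6.7
ee_pos: [524.6, 285.8, 18.1]
orientation: [-90.0, 0.0, 85.4]
contact_force: [-1.0, -0.1, -1.4]
width: 15.3
t: 6.9
ee_pos: [524.7, 285.9, 17.9]
orientation: [-90.0, -0.0, 85.4]
contact_force: [-1.7, -0.7, 4.6]
width: 15.0
```

Contact at ~18 mm as expected. Release slowly and rise.

```bash
python3 -m handwheel '{"offset":[[0,0,0],[0,0,0],[0,0,0],[0,0,0],[0,-20,0],[0,-30,0],[0,-40,0],[0,-40,0]],"dr":[[0,0,0],[0,0,0],[0,0,0],[0,0,0],[0,0,0],[0,0,0],[0,0,0],[0,0,0]],"fingers":[-0.4,-0.2,0,0,0,0,0,0]}';python3 - <<'E'
from h import *
plan([480.5,-276.1,190],17.6,14)
plan([480.5,-276.1,190],107.6,14)
print(observe()["joints"].round(1))
for n in("top","side"):
    im,d=get_image(n); np.save(f"pics/{n}5.npy",d);im=cv2.cvtColor(im,cv2.COLOR_RGB2BGR);cv2.imwrite(f"pics/{n}5.png",im)
im=cv2.imread("pics/side5.png");cv2.imwrite("pics/side5b.png",cv2.resize(im[120:200,130:240],(770,560),interpolation=cv2.INTER_CUBIC))
E
```

```text
t: 7.7
ee_pos: [524.3, 285.5, 148.1]
orientation: [-90.0, 0.1, 85.4]
contact_force: [0.5, 0.2, 0.0]
width: 42.6
t 7.7 now [524.3 285.5 148.1] [-8.995e+01  6.000e-02  8.540e+01] w 42.6 F [0.5 0.2 0. ]
offset [[-40.2, -3.0, -0.1], [-40.1, -3.0, -3.5], [-39.6, -3.0, -6.9], [-38.9, -3.0, -10.2], [-37.9, -3.0, -13.4], [-36.7, -3.0, -16.6], [-35.1, -3.0, -19.6], [-33.3, -3.0, -22.5], [-31.3, -3.0, -25.3], [-29.1, -3.0, -27.8], [-26.6, -3.0, -30.2], [-24.0, -3.0, -32.3], [-21.2, -3.0, -34.2], [-18.2, -3.0, -35.9]]
dr [-0.0, 4.84, -0.01] x 14
t 7.7 now [524.3 285.5 148.1] [-8.995e+01  6.000e-02  8.540e+01] w 42.6 F [0.5 0.2 0. ]
offset [[-40.2, -3.0, -0.1], [-40.2, -3.0, 1.0], [-40.2, -3.0, 2.1], [-40.1, -3.0, 3.2], [-40.0, -3.0, 4.3], [-39.9, -3.0, 5.5], [-39.7, -3.0, 6.6], [-39.5, -3.0, 7.7], [-39.3, -3.0, 8.7], [-39.0, -3.0, 9.8], [-38.7, -3.0, 10.9], [-38.4, -3.0, 12.0], [-38.1, -3.0, 13.0], [-37.7, -3.0, 14.1]]
dr [-0.0, -1.59, -0.0] x 14
[ 44.1  23.4 -10.2   0.  -56.5 -48.7]
```

View pics/side5b.png

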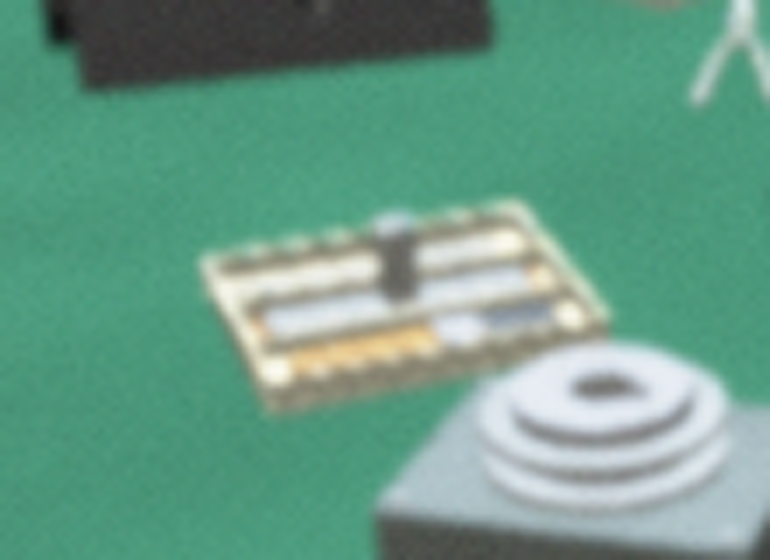

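```bash
python3 -m handwheel '{"offset":[[-40.2,-3,0],[-40.2,-3,1],[-40.2,-3,2.1],[-40.1,-3,3.2],[-40,-3,4.3],[-39.9,-3,5.5],[-39.7,-3,6.6],[-39.5,-3,7.7]],"dr":[[0,-1.59,0],[0,-1.59,0],[0,-1.59,0],[0,-1.59,0],[0,-1.59,0],[0,-1.59,0],[0,-1.59,0],[0,-1.59,0]],"fingers":[0,0,0,0,0,0,0,0]}' && python3 -m handwheel '{"offset":[[-39.3,-3,8.7],[-39,-3,9.8],[-38.7,-3,10.9],[-38.4,-3,12],[-38.1,-3,13],[-37.7,-3,14.1],[0,0,0],[0,0,0]],"dr":[[0,-1.59,0],[0,-1.59,0],[0,-1.59,0],[0,-1.59,0],[0,-1.59,0],[0,-1.59,0],[0,0,0],[0,0,0]],"fingers":[0,0,0,0,0,0,0,0]}'; python3 - <<'E'
from h import *
plan([480.5,-276.1,75],107.6,5)
for n in("top","side"):
    im,d=get_image(n); np.save(f"pics/{n}6.npy",d);im=cv2.cvtColor(im,cv2.COLOR_RGB2BGR);cv2.imwrite(f"pics/{n}6.png",im)
im=cv2.imread("pics/side6.png");cv2.imwrite("pics/side6b.png",im[130:300,180:340].repeat(3,0).repeat(3,1))
im=cv2.imread("pics/top6.png");cv2.imwrite("pics/top6b.png",cv2.resize(im[195:255,170:230],(600,600),interpolation=cv2.INTER_CUBIC))
E
```

```text
t: 8.6
ee_pos: [499.0, -36.7, 171.1]
orientation: [-90.0, -0.0, 98.2]
contact_force: [0.8, 0.4, 0.3]
width: 42.6
t: 9.4
ee_pos: [480.4, -276.6, 188.5]
orientation: [-90.0, -0.0, 107.5]
contact_force: [-0.7, 0.2, -1.4]
width: 42.6
t 9.4 now [ 480.4 -276.6  188.5] [-8.9960e+01 -4.0000e-02  1.0751e+02] w 42.6 F [-0.7  0.2 -1.4]
offset [[0.1, 22.7, -0.1], [0.1, 22.7, -0.1], [0.1, 22.7, -0.1], [0.1, 22.7, -0.1], [0.1, 22.7, -0.1]]
dr [-0.01, -0.02, 0.01] x 5
```

View pics/side6b.png

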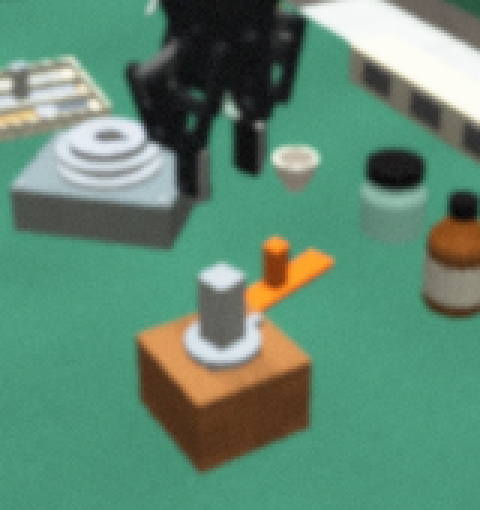

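View pics/top6b.png

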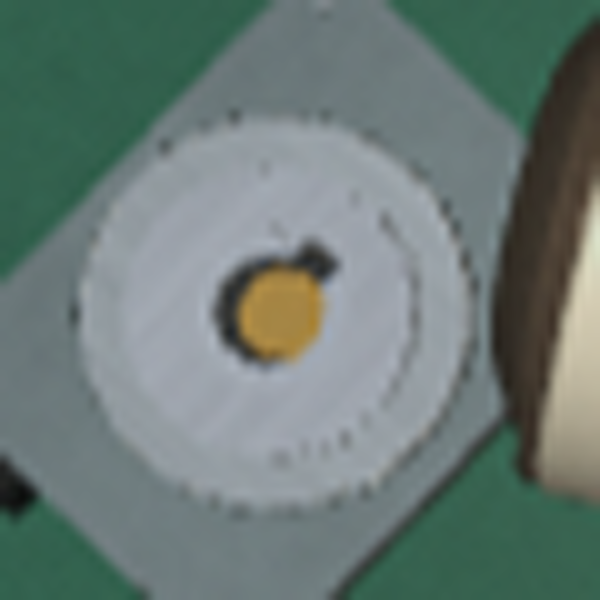

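```bash
python3 -m handwheel '{"offset":[[0,30,0],[0,30,0],[0,26,0],[0,18,0],[0,10,0],[0,0,0],[0,0,0]],"dr":[[0,0,0],[0,0,0],[0,0,0],[0,0,0],[0,0,0],[0,0,0],[0,0,0]],"fingers":[0,0,0,0,0,0,0]}' && python3 -m handwheel '{"offset":[[0,0,0],[0,0,0],[0,0,0],[0,0,0],[0,0,0]],"dr":[[0,0,0],[0,0,0],[0,0,0],[0,0,0],[0,0,0]],"fingers":[-1,-1,-1,-1,-1]}' 80
python3 - <<'E'
from h import *
im=cv2.imread("pics/top6.png");d=np.load("pics/top6.npy");P=cloud("top",d);z=P[...,2]
vv,uu=np.mgrid[0:384,0:512]
hsv=cv2.cvtColor(im,cv2.COLOR_BGR2HSV)
m=(abs(uu-199)<15)&(abs(vv-225)<15)&(hsv[...,1]>90)&(hsv[...,0]<35)
ys,xs=np.nonzero(m); u,v=xs.mean(),ys.mean(); print("plunger px",u,v,m.sum(),"z",np.median(z[m]), pix("top",u,v,48))
g=im[...,:].max(2)
R=np.hypot(uu-199,vv-225)
# bore: dark + brass region
b=((g<115)|m)&(R<11); n,l,st,ce=cv2.connectedComponentsWithStats(b.astype(np.uint8)); k=1+np.argmax(st[1:,4]); print("bore",st[k],ce[k])
Q=np.array([pix("top",a,c,78) for c,a in zip(*np.nonzero(l==k))]); 
# direction of keyway & robust center by fit: model bore disc r13.3 + key
from scipy.optimize import minimize
# grid IoU
X,Y=np.meshgrid(np.arange(490,565,.5),np.arange(-10,70,.5),indexing="ij")
G=np.array([proj("top",[x,y,78]) for x,y in zip(X.ravel()[:1],Y.ravel()[:1])])
c=get_calibration("top");f=192/np.tan(np.radians(c["vfov"]/2));Ti=np.linalg.inv(c["cam_to_world"])
W=np.stack([X.ravel(),Y.ravel(),0*X.ravel()+78,1+0*X.ravel()]);q=Ti@W;pu=(q[0]/q[2]*f+c["cx"]).astype(np.float32);pv=(q[1]/q[2]*f+c["cy"]).astype(np.float32)
I=cv2.remap((l==k).astype(np.float32),pu.reshape(X.shape),pv.reshape(X.shape),cv2.INTER_LINEAR)
def cost(p):
    dx,dy=X-p[0],Y-p[1];a=np.radians(p[2]);s=dx*np.cos(a)+dy*np.sin(a);t=-dx*np.sin(a)+dy*np.cos(a)
    M=(np.hypot(dx,dy)<13.3)|((s>0)&(s<20.5)&(abs(t)<5.3)); return np.mean(np.abs(M-I))
best=min(((cost((x,y,a)),x,y,a) for x in np.arange(521,532,.5) for y in np.arange(24,36,.5) for a in range(-60,-25,3)))
print(best)
# hub outer: lower flange 98 across; face from depth >74
mm=(R<25)&(cv2.medianBlur(z.astype(np.float32),3)>73.5); Qf=P[mm]; print("face",mm.sum(),cv2.minEnclosingCircle(Qf[:,:2].astype(np.float32)),Qf.mean(0))
h=(abs(uu-199)<48)&(abs(vv-225)<48)&(z>40)&(z<52); print("house",rect(P[h]))
E
```

```text
t: 10.2
ee_pos: [481.8, -275.5, 76.0]
orientation: [-90.1, 0.1, 107.7]
contact_force: [-0.6, -1.4, 1.0]
width: 43.1
t: 10.7
ee_pos: [481.4, -276.0, 76.6]
orientation: [-90.1, 0.1, 107.7]
contact_force: [-0.8, 1.6, 5.8]
width: 23.3
plunger px 197.5873015873016 225.8095238095238 63 z 48.323396795212375 [524.5074044   32.35019987  48.        ]
bore [191 219  13  13 102] [196.97058824 224.97058824]
(np.float32(0.013084717), np.float64(524.5), np.float64(31.5), -42)
face 649 ((513.4716186523438, -16.49382781982422), 84.9974136352539) [523.96792276  20.47399157 133.53435166]
house (array([525.2,  31.8]), array([116.3, 150.2]), 47.6)
```

```bash
python3 -m handwheel '{"offset":[[0,-8,0],[0,-15,0],[0,-25,0],[0,-30,0],[0,-20,0],[0,0,0],[0,0,0]],"dr":[[0,0,0],[0,0,0],[0,0,0],[0,0,0],[0,0,0],[0,0,0],[0,0,0]],"fingers":[-1,-1,-1,-1,-1,-1,-1]}'
python3 - <<'E'
from h import *
for n in("top","side"):
    im,d=get_image(n); np.save(f"pics/{n}7.npy",d);im=cv2.cvtColor(im,cv2.COLOR_RGB2BGR);cv2.imwrite(f"pics/{n}7.png",im)
im=cv2.imread("pics/side7.png");cv2.imwrite("pics/side7b.png",im[130:300,180:340].repeat(3,0).repeat(3,1))
plan([525,31.8,172],47.7,10)
E
```

```text
t: 11.4
ee_pos: [480.4, -275.4, 172.5]
orientation: [-90.0, -0.1, 107.6]
contact_force: [0.2, 1.2, -2.4]
width: 23.1
t 11.5 now [ 479.7 -275.3  171.4] [-89.85  -0.14 107.62] w 22.7 F [-0.1  0.7 -3.1]
offset [[27.9, -0.0, -13.6], [29.2, -0.0, -10.6], [30.1, -0.0, -7.5], [30.7, -0.0, -4.3], [31.0, -0.0, -1.1], [31.0, -0.0, 2.1], [30.6, -0.0, 5.4], [29.9, -0.0, 8.5], [28.8, -0.0, 11.6], [27.4, -0.1, 14.5]]
dr [-0.02, 5.99, 0.0] x 10
```

View pics/side7b.png

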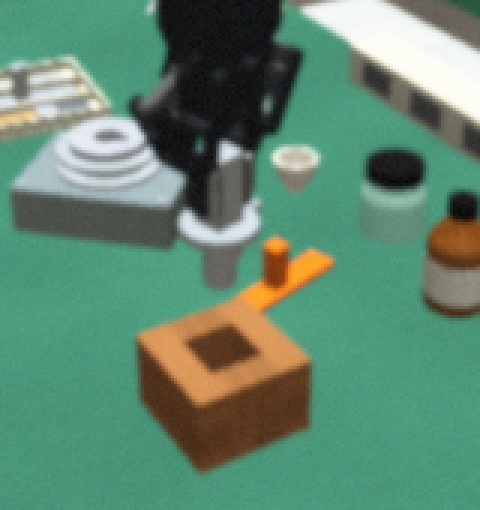

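```bash
python3 -m handwheel '{"offset":[[27.9,0,-13.6],[29.2,0,-10.6],[30.1,0,-7.5],[30.7,0,-4.3],[31,0,-1.1],[31,0,2.1]],"dr":[[0,6,0],[0,6,0],[0,6,0],[0,6,0],[0,6,0],[0,6,0]],"fingers":[-1,-1,-1,-1,-1,-1]}' && python3 -m handwheel '{"offset":[[30.6,0,5.4],[29.9,0,8.5],[28.8,0,11.6],[27.4,0,14.5],[0,0,0],[0,0,0],[0,0,0],[0,0,0]],"dr":[[0,6,0],[0,6,0],[0,6,0],[0,6,0],[0,0,0],[0,0,0],[0,0,0],[0,0,0]],"fingers":[-1,-1,-1,-1,-1,-1,-1,-1]}'
python3 - <<'E'
from h import *
for i in range(4):
  for n in("top","side"):
    im,d=get_image(n)
    if i==0:np.save(f"pics/{n}8.npy",d);im=cv2.cvtColor(im,cv2.COLOR_RGB2BGR);cv2.imwrite(f"pics/{n}8.png",im)
  o=observe();print(o["ee_pos"].round(1),o["orientation"].round(2),o["contact_force"].round(1))
im=cv2.imread("pics/side8.png");cv2.imwrite("pics/side8b.png",cv2.resize(im[110:220,160:270],(600,600),interpolation=cv2.INTER_CUBIC))
plan([525,31.8,150],47.7,1)
E
```

```text
t: 12.1
ee_pos: [507.1, -90.4, 171.5]
orientation: [-89.8, 0.1, 71.4]
contact_force: [0.2, -0.5, -3.3]
width: 23.3
t: 12.9
ee_pos: [525.8, 30.3, 172.7]
orientation: [-90.0, 0.1, 47.6]
contact_force: [1.4, 0.0, -2.8]
width: 23.4
[526.   30.4 173.1] [-8.999e+01  2.000e-02  4.759e+01] [ 0.5 -0.7 -2.7]
[526.1  30.7 173.2] [-90.   -0.   47.6] [-0.5 -0.1 -2.8]
[526.2  30.9 173.3] [-9.000e+01 -1.000e-02  4.762e+01] [ 0.2  0.4 -1.8]
[526.2  31.1 173.3] [-9.000e+01 -1.000e-02  4.764e+01] [ 0.   0.6 -2.5]
t 13.3 now [526.2  31.1 173.3] [-9.000e+01 -1.000e-02  4.764e+01] w 23.2 F [ 0.   0.6 -2.5]
offset [[-0.3, 23.3, 1.4]]
dr [0.0, -0.06, 0.01] x 1
```

View pics/side8b.png

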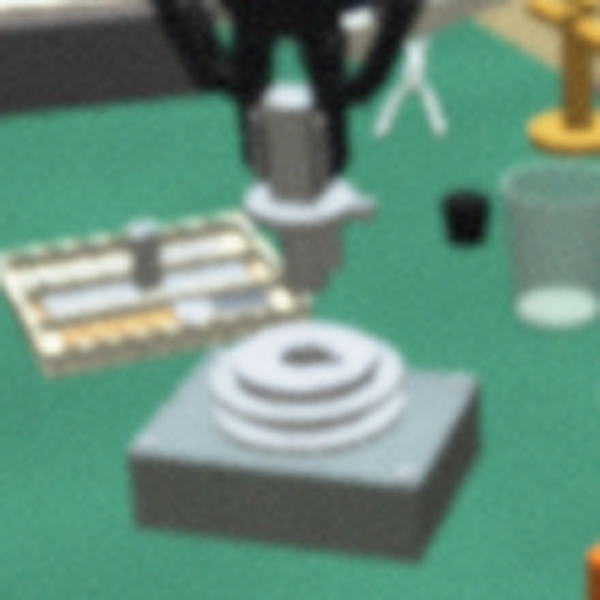

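```bash
python3 -m handwheel '{"offset":[[0,15,1.2],[0,15,0],[0,5,0],[0,3,0],[0,0,0],[0,0,0],[0,0,0]],"dr":[[0,0,0],[0,0,0],[0,0,0],[0,0,0],[0,0,0],[0,0,0],[0,0,0]],"fingers":[-1,-1,-1,-1,-1,-1,-1]}'
python3 - <<'E'
from h import *
from scipy.optimize import least_squares
im,d=get_image("side");P=cloud("side",d).reshape(-1,3)
cv2.imwrite("pics/side9b.png",cv2.resize(cv2.cvtColor(im,cv2.COLOR_RGB2BGR)[110:220,160:270],(600,600),interpolation=cv2.INTER_CUBIC))
o=observe();print(o["ee_pos"],o["contact_force"].round(1),o["orientation"].round(2))
zc=o["ee_pos"][2]-16.2
m=(np.hypot(P[:,0]-525,P[:,1]-31.5)<16)&(P[:,2]<zc-6)&(P[:,2]>zc-32)
Q=P[m];r=least_squares(lambda p:np.hypot(Q[:,0]-p[0],Q[:,1]-p[1])-12,[525,32],loss="soft_l1",f_scale=1.5);print(m.sum(),"shaft",r.x)
m=(np.hypot(P[:,0]-525,P[:,1]-31.5)<60)&(abs(P[:,2]-(zc+6))<4);print("collar",rect(P[m]))
m=(np.hypot(P[:,0]-525,P[:,1]-31.5)<60)&(P[:,2]>52)&(P[:,2]<66)
Q=P[m];Q=Q[np.hypot(Q[:,0]-525,Q[:,1]-31.5)>25]
print(len(Q),np.percentile(np.hypot(Q[:,0]-525,Q[:,1]-31.5),[5,50,95]))
h=(np.hypot(P[:,0]-525,P[:,1]-31.5)<100)&(abs(P[:,2]-45)<3.5);print("house",rect(P[h]))
E
```

```text
t: 14.0
ee_pos: [525.8, 32.2, 135.9]
orientation: [-90.0, -0.1, 47.7]
contact_force: [-0.0, -0.2, -2.8]
width: 23.3
[525.67372463  32.19710499 135.80895103] [ 0.6  0.8 -2.6] [-9.004e+01 -6.000e-02  4.766e+01]
73 shaft [528.07077012  33.6968821 ]
collar (array([528.3,  26.4]), array([45.1, 61.8]), 64.8)
129 [32.85218119 43.64329406 47.8411376 ]
house (array([524. ,  32.8]), array([122. , 151.6]), 47.7)
```

View pics/side9b.png

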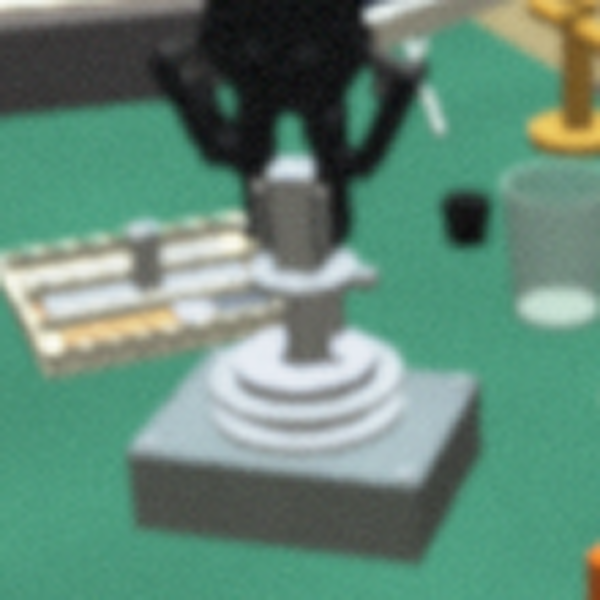

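```bash
python3 - <<'E'
from h import *
im,d=get_image("side");im=cv2.cvtColor(im,cv2.COLOR_RGB2BGR)
a=cv2.imread("pics/side8.png")
def prep(x): return cv2.resize(x[140:200,190:245],(385,420),interpolation=cv2.INTER_CUBIC)
cv2.imwrite("pics/cmp.png",np.hstack([prep(a),prep(im)]))
for c in ([524.8,31.8,78],[524.8,31.8,45]): print(proj("side",c))
E
```

```text
(np.float64(215.4819607674047), np.float64(174.72222808705038))
(np.float64(216.1973582342646), np.float64(185.2963535339835))
```

View pics/cmp.png

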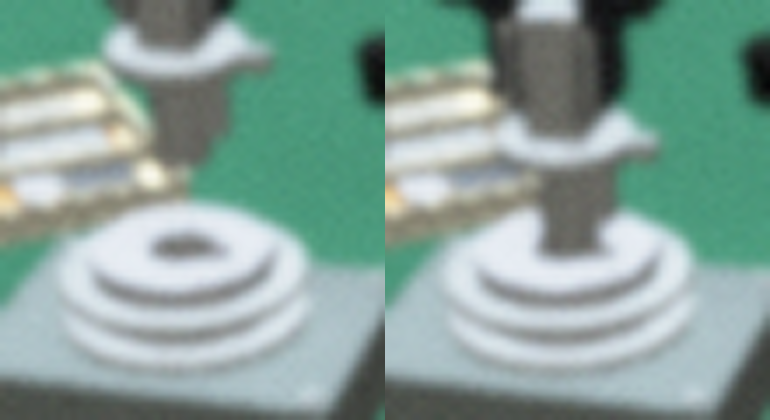

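```bash
python3 -m handwheel '{"offset":[[0,3,0.6],[0,3,0],[0,2,0],[0,0,0],[0,0,0]],"dr":[[0,0,0],[0,0,0],[0,0,0],[0,0,0],[0,0,0]],"fingers":[-1,-1,-1,-1,-1]}'
```

```text
t: 14.6
ee_pos: [524.8, 32.5, 127.0]
orientation: [-90.0, 0.0, 47.7]
contact_force: [-0.8, -0.2, -1.8]
width: 23.7
```

```bash
python3 -m handwheel '{"offset":[[0,3,0],[0,2,0],[0,1.5,0],[0,0,0],[0,0,0]],"dr":[[0,0,0],[0,0,0],[0,0,0],[0,0,0],[0,0,0]],"fingers":[-1,-1,-1,-1,-1]}'
```

```text
t: 15.1
ee_pos: [524.7, 32.5, 120.6]
orientation: [-90.0, 0.0, 47.7]
contact_force: [-0.5, 0.2, -2.9]
width: 23.1
```

```bash
python3 -m handwheel '{"offset":[[0,1,0],[0,1,0],[0,1,0],[0,0,0],[0,0,0]],"dr":[[0,0,0],[0,0,0],[0,0,0],[0,0,0],[0,0,0]],"fingers":[-1,-1,-1,-1,-1]}'
```

```text
t: 15.6
ee_pos: [524.8, 32.5, 117.6]
orientation: [-90.0, 0.0, 47.7]
contact_force: [-0.1, -0.6, -2.2]
width: 23.1
```

```bash
python3 -m handwheel '{"offset":[[0,3,0],[0,3,0],[0,3,0],[0,0,0],[0,0,0]],"dr":[[0,0,0],[0,0,0],[0,0,0],[0,0,0],[0,0,0]],"fingers":[-1,-1,-1,-1,-1]}' && python3 -m handwheel '{"offset":[[0,2,0],[0,2,0],[0,2,0],[0,0,0],[0,0,0]],"dr":[[0,0,0],[0,0,0],[0,0,0],[0,0,0],[0,0,0]],"fingers":[-1,-1,-1,-1,-1]}'
```

```text
t: 16.1
ee_pos: [524.8, 32.5, 108.4]
orientation: [-90.0, 0.0, 47.7]
contact_force: [-0.3, -0.3, -3.3]
width: 23.3
t: 16.6
ee_pos: [524.8, 32.4, 103.0]
orientation: [-90.0, 0.0, 47.7]
contact_force: [-3.6, 0.5, 4.1]
width: 23.2
```

```bash
python3 -m handwheel '{"offset":[[0,2,0],[0,2,0],[0,2,0],[0,0,0],[0,0,0]],"dr":[[0,0,0],[0,0,0],[0,0,0],[0,0,0],[0,0,0]],"fingers":[-1,-1,-1,-1,-1]}' && python3 -m handwheel '{"offset":[[0,1.5,0],[0,1,0],[0,0,0],[0,0,0]],"dr":[[0,0,0],[0,0,0],[0,0,0],[0,0,0]],"fingers":[-1,-1,-1,-1]}'
```

```text
t: 17.1
ee_pos: [524.8, 32.4, 97.2]
orientation: [-90.0, 0.0, 47.7]
contact_force: [-4.0, -0.4, 5.1]
width: 23.4
t: 17.5
ee_pos: [524.9, 32.4, 95.2]
orientation: [-90.0, -0.0, 47.7]
contact_force: [-5.7, 0.2, 7.6]
width: 23.3
```

```bash
for i in 1 2; do python3 -m handwheel '{"offset":[[0,1,0],[0,0,0],[0,0,0]],"dr":[[0,0,0],[0,0,0],[0,0,0]],"fingers":[-1,-1,-1]}'; done
```

```text
t: 17.8
ee_pos: [524.9, 32.4, 94.7]
orientation: [-90.0, -0.0, 47.7]
contact_force: [-6.5, 0.7, 10.8]
width: 22.6
t: 18.1
ee_pos: [524.9, 32.4, 94.6]
orientation: [-90.0, -0.0, 47.7]
contact_force: [-8.5, 0.7, 17.1]
width: 23.1
```

```bash
python3 -m handwheel '{"offset":[[-0.4,0.7,0.4],[0,0,0],[0,0,0]],"dr":[[0,0,0],[0,0,0],[0,0,0]],"fingers":[-1,-1,-1]}'; python3 - <<'E'
from h import *
for n in("top","side"):
    im,d=get_image(n); np.save(f"pics/{n}10.npy",d);im=cv2.cvtColor(im,cv2.COLOR_RGB2BGR);cv2.imwrite(f"pics/{n}10.png",im)
im=cv2.imread("pics/side10.png");cv2.imwrite("pics/side10b.png",cv2.resize(im[110:220,140:270],(780,660),interpolation=cv2.INTER_CUBIC)[:600])
cv2.imwrite("pics/top10b.png",cv2.imread("pics/top10.png")[100:280,40:400].repeat(2,0).repeat(2,1))
o=observe();print(o["t"],o["ee_pos"].round(1),o["contact_force"].round(1),o["wrist_torque"].round(2),o["width"])
E
```

```text
t: 18.4
ee_pos: [524.9, 32.4, 94.6]
orientation: [-90.1, -0.1, 47.7]
contact_force: [-8.5, -0.2, 19.7]
width: 23.1
18.5 [524.9  32.4  94.6] [-9.  -0.1 19.3] [ 0.18  2.81 -0.03] 23.26642858998623
```

View pics/side10b.png

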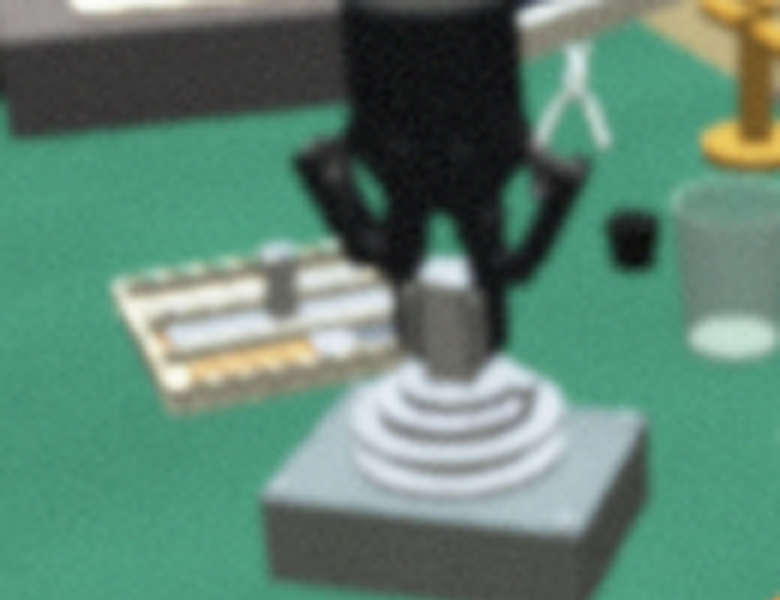

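View pics/top10b.png

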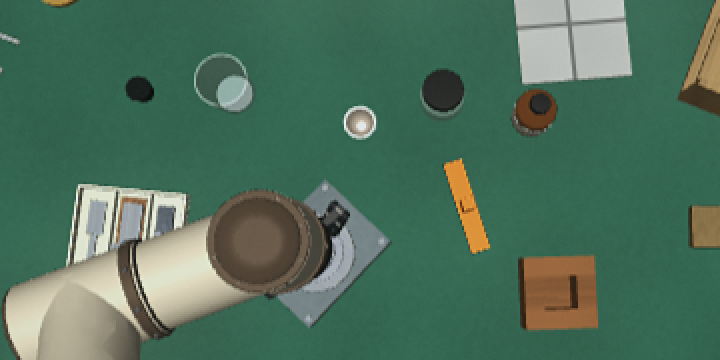

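```bash
python3 - <<'E'
from h import *
def st(d,c,lo,hi,r0,r1,n="side"):
    P=cloud(n,d).reshape(-1,3);R=np.hypot(P[:,0]-c[0],P[:,1]-c[1]);m=(R>r0)&(R<r1)&(P[:,2]>lo)&(P[:,2]<hi);return m.sum(),np.median(P[m,2]).round(2),P[m,2].std().round(2)
d0=np.load("pics/side0.npy");d6=np.load("pics/side6.npy");D=np.load("pics/side10.npy")
print("stand collar top(68)",st(d6,(480,-276),64,72,19,26),"head",st(d6,(480,-276),114,128,0,13))
print("hub face (78)",st(d6,(525,32),74,82,20,34))
print("collar now(86)",st(D,(525,32),81,91,19,26),"hub face",st(D,(525,32),74,81,29,35),"head(138)",st(D,(525,32),132,145,0,12))
P=cloud("side",D);m=(np.hypot(P[...,0]-525,P[...,1]-32)<45)&(P[...,2]>83)&(P[...,2]<90)
Q=P[m];v=Q[np.hypot(Q[:,0]-525,Q[:,1]-32)>29];print("tab dir",len(v),np.degrees(np.arctan2(*(v[:,:2].mean(0)-[525,32])[::-1])) if len(v) else None)
E
```

```text
stand collar top(68) (np.int64(121), np.float64(67.79), np.float64(1.3)) head (np.int64(93), np.float64(119.63), np.float64(1.85))
hub face (78) (np.int64(148), np.float64(77.88), np.float64(1.06))
collar now(86) (np.int64(58), np.float64(85.6), np.float64(1.65)) hub face (np.int64(54), np.float64(77.69), np.float64(1.28)) head(138) (np.int64(33), np.float64(137.59), np.float64(1.79))
tab dir 6 -42.046668497365886
```

```bash
python3 -m handwheel '{"offset":[[0,0,0],[0,0,0],[0,0,0],[0,0,0],[0,0,0],[0,0,0]],"dr":[[0,0,0],[0,0,0],[0,0,0],[0,0,0],[0,0,0],[0,0,0]],"fingers":[-1,-1,-1,-1,-1,-1]}' && python3 -c "
from rig import *
print(finish_job())"
```

```text
t: 19.1
ee_pos: [524.9, 32.4, 94.6]
orientation: [-90.1, -0.1, 47.7]
contact_force: [-7.7, -0.2, 19.2]
width: 22.8
the job is handed in; nothing more can be done
None
```

I finished the job and handed it in at 19.1 s. The bar is in the tray, and the arm is holding the spindle down in the hub.

- **Bar:** It came off the hub by its lug and lies flat, lengthwise, in the cork-lined compartment. A side picture after I let go confirmed this.
- **Spindle:** It came out of the stand upright and was turned 60° to match the keyway. The key went in first time, with no force felt at the hub face.
- **Seating:** It was pushed down against the spring until it stopped hard, with the gripper at 94.6 mm.
- **Last checks:** Depth put the collar top at 85.6 mm (86 expected) and the head top at 137.6 mm (138 expected). The tab pointed at −42°, in line with the keyway. The hold was steady for the last 0.6 s, at about 19 N up on the tool with an 80 N grip.
- **Side load:** A sideways force of about 8 N stayed on the spindle. A small sideways correction did not remove it.
- **Other checks:** An early side-camera fit put the shaft about 3 mm off centre, but a close-up showed about 1 mm or less and it went in freely. In the last top picture the other loose things stood where they began, except that the arm hid part of the tray.

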